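Release the toggle clamp and tray the lifting eye

ROBOT

A 7-joint arm with a two-finger parallel gripper is mounted at the origin on the work surface. World frame = base frame: x ahead of the robot, y to its left, z up, the work surface at z = 0. Lengths are in m, angles in rad, forces in N, time in s.
With the tool pointing down it reaches from about 0.425 to 0.875 m from the base axis. Payload 8.4 kg.
Tool frame: the origin (TCP) lies on the centre line of the jaws, within the pads' length; the fingertips stand 17 mm ahead of it and the grasp point (between the pads) lies 2 mm behind it (arm.tips_ahead is the z of the fingertips in the tool frame, in m); z points along the fingers, y is the direction in which the jaws open and shut (so a half turn about z gives the same grasp; the last joint's range is limited). The gripper opens to 87 mm and grips with 3 to 60 N. Pads are 19 mm wide; open, the fingers measure 117 mm over their backs; the gripper's body (75 mm by 190 mm) begins 51 mm behind the grasp point.
Start: joints at [-1.36, 0.333, 0.04, 1.465, -0.013, 1.343, -0.059], TCP at [0.198, 0.619, 0.24] pointing down, gripper open.
Joint ranges: [-2.58, 2.58], [-0.38, 2.09], [-1.3, 1.39], [0.25, 2.4], [-1.5, 4.64], [0.08, 2.09], [-2.65, 2.65]. Speed limits (rad/s): [2.22, 2.22, 2.79, 2.79, 3.14, 3.14, 3.14].

INTERFACE

Orientations are given as a unit quaternion [x, y, z, w].
In Python, from rig import arm, imaging gives the robot as it stands.
- The arm moves only by the tool apply_moves, never from a script. Its arguments are lists of equal length, an entry for each row: "delta_pos": the shift along the tool's x, y, z in mm, a list of three; "dr": the turn, a rotation vector about the tool's x, y, z in rad, a list of three; "fingers": the opening, from -1 (shut) to 1 (fully open), so that 0 is half open. A call has 1 to 8 rows; each row shifts and turns the commanded pose from where the row before left it, along the tool's axes as they then stand; what a row does not reach is not made up. A row lasts 1/8 s, in which the tool goes at most 62.5 mm and 10.7 degrees, less where a joint would pass 70% of its speed; a pose out of reach is approached as far as the arm can. A call with a gripper value outside its range is refused whole. The fingers move at their own pace and stop on an object; the grip force is fixed at half the most. Time passes only in rows, so rows that do not move let the fingers close. It gives the time, the measured TCP pose, the force and the opening at its end, in the units of the state.
- arm.read_state(): the state, without advancing time (a new reading comes with each control period).
- imaging.read_camera(name): name is "scene" or "top" or "wrist"; returns (picture, depth): 400x640x3 uint8, red, green, blue; 400x640 float32, m along the optical axis (not along the pixel's ray), 0 where there is no reading.
- imaging.camera_info(name): a dict with "fx", "fy", "cx", "cy" (pixels), "rvec" (rotation vector, rad) and "tvec" (3), from world to camera coordinates, as OpenCV has them. Camera axes: x right, y down, z forward; pixel columns grow to the right and rows downward; lengths in m; the calibration is good to about 2 mm. A picture is of the moment at which its call begins: read the wrist's pose just before it. camera_info takes no time and is no camera call; for the wrist camera it gives the pose at the moment of the call.
- arm.job_done(): hands the job in, once; it reports no verdict.
The state is a dict: "time_s": time; "joints": joint angles; "qvel": joint speeds; "effort": joint torques, N m; "tool_pos": TCP position; "eef_rot": TCP orientation; "wrist_force": force on the tool from outside, world axes, zero at the start; "torque": the same for the moment, N m; "finger_gap": finger opening in m.
Only numpy, scipy, OpenCV 4.12 (cv2) and the standard library are available. Lean on these libraries where they do the work, as an engineer would, in place of code of your own. Each camera call takes 0.05 s, during which the arm holds its last target.

TASK

Two clamping jigs stand on the bench; one of them holds the lifting eye, the part with the upright plate and the hole through it. Throw that jig's toggle clamp handle right back so the clamp stays open, then lift the lifting eye out and set it down gently inside the aluminium tray, standing flat on its foot. Leave the other jig's clamp shut.

Things in the scene. Friction and masses are not known exactly. Their poses are not given: they have to be found in the camera images.
- eye: Clamped steel lifting eye, 0.4-0.65 kg. Origin: centre of underside, z up. Foot 80 (x) x 40 x 14 mm; on it an upright plate 18 mm thick (y), 48 wide, centred at x -11 mm, rounded top at z 64, 22 mm cross hole: grip across its thickness. Starts with underside 12 mm above the bench between rails 8 mm high with 2 mm play, clamp pad over its foot at x +27. The clamp stands beyond its +x end.
- handle (a point): Top of that clamp's handle: black grip 18 mm thick, 80 long. Shut: upright, top 178 mm over bench, 110 mm along eye's +x from eye's origin. Site z runs up the handle, x parallel to eye's x; pivot at z -130. Push towards its +x: 2-4 N at first, none at 0.45 rad; beyond that a spring throws it to its stop at 1.45 rad. Clamp arm then stands up 70-85 mm to +x of eye's origin, 110 mm over bench.
- other_handle (a point): Top of the same kind of handle on the other, identical jig, which holds a low steel block with a short round boss instead of an eye. It is shut (upright, top 178 mm above the bench) and must stay so.
- tray: Open aluminium tray, fixed to the bench and empty: outside 220 (x) x 170 (y) x 30 (z) mm, walls and floor 4 mm. Origin: centre of its underside, on the bench; z up.
Things that resemble listed ones, but are neither listed nor needed, are in the scene too. Leave any orange or red look-alike of the eye alone.

How it is judged:
By the outcome, as a careful person would: the job done as asked, in the order asked, and still so for the second after the job is handed in, with the robot touching nothing.
It also fails if it takes over 51 s, if anything falls off the work surface, if the arm or the gripper's body presses on something with over 40 N, if the wrist force passes 120 N, or if a joint passes its speed limit or range.

## Working session

There is one attempt and no reset: what is moved stays moved. The work goes in short steps, Python scripts to look and compute and a tool call to move; the robot and the scene stay as the last step left them, time stands still between calls to the robot, and variables do not carry over. Pictures are saved under pics/ and viewed, and the job is handed in when it is done.

Besides the shell and the picture viewer there is one more tool, called after "Emit:" as name(argument=value, ...) on one line, values as JSON. apply_moves: Moves the arm, as the interface text tells. Its arguments: {"type":"object","properties":{"delta_pos":{"type":"array"},"dr":{"type":"array"},"fingers":{"type":"array"}},"required":["delta_pos","dr","fingers"]}

```bash
ls; mkdir -p pics
python3 - <<'E'
from rig import arm, imaging
import cv2,numpy as np
print(arm.read_state(), arm.tips_ahead)
for n in ("scene","top"):
    p,d=imaging.read_camera(n); np.savez(f"{n}.npz",p=p,d=d,**{k:np.array(v) for k,v in imaging.camera_info(n).items()})
    cv2.imwrite(f"pics/{n}0.png",p[:,:,::-1]); print(imaging.camera_info(n))
E
```

```text
pics
{'time_s': 0.0, 'joints': array([-1.36022678,  0.33392247,  0.03984681,  1.46628728, -0.01337675,
        1.34331415, -0.05853182]), 'qvel': array([ 0.00131981,  0.00120498, -0.00044711,  0.00087613,  0.00186985,
        0.00124441,  0.00111209]), 'effort': array([-5.27401844e-04, -6.56359220e+01,  1.33491721e+00, -4.03802526e+01,
       -5.98512450e-02,  4.48177918e-02,  1.31391407e-04]), 'tool_pos': array([0.19802566, 0.61862222, 0.23864359]), 'eef_rot': array([ 1.54275330e-01,  9.88027545e-01, -8.30339038e-04, -6.53453058e-05]), 'wrist_force': array([ 0.59147718, -0.41550005, -0.02472877]), 'torque': array([ 0.04630258, -0.01867772,  0.04787579]), 'finger_gap': 0.0868384369258303} 0.017
{'fx': 501.2893803103517, 'fy': 501.2893803103517, 'cx': 322.7288432181047, 'cy': 200.0371879646149, 'rvec': array([ 2.32693992,  0.64746362, -0.2355858 ]), 'tvec': array([-0.3998927 , -0.03663426,  1.66220548])}
{'fx': 365.83904526944536, 'fy': 365.83904526944536, 'cx': 322.9033519823569, 'cy': 195.2137540844751, 'rvec': array([ 2.20698794, -2.17442533,  0.10878674]), 'tvec': array([0.03397541, 0.46389364, 1.08972484])}
```

View pics/scene0.png

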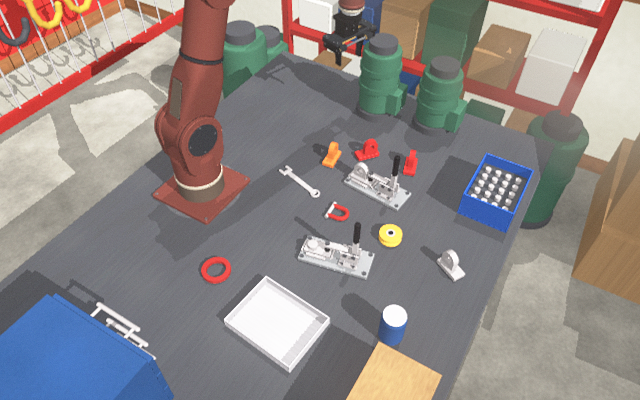

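View pics/top0.png

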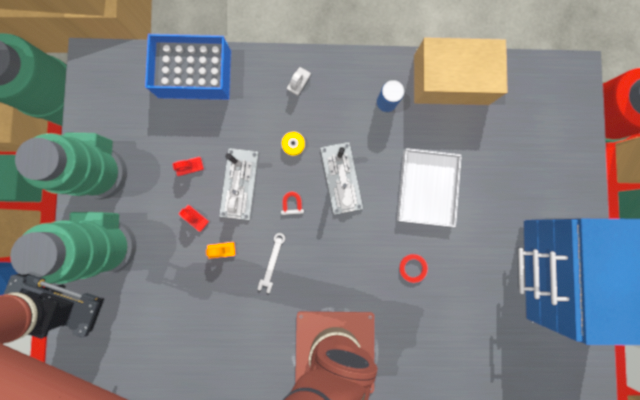

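```bash
cat > h.py <<'E'
import numpy as np,cv2
from scipy.spatial.transform import Rotation as R
def load(n): return np.load(f"{n}.npz")
def cloud(z):
    d=z['d'];v,u=np.mgrid[:400,:640]
    c=np.stack([(u-z['cx'])/z['fx']*d,(v-z['cy'])/z['fy']*d,d],-1)
    W=(c-z['tvec'])@R.from_rotvec(z['rvec']).as_matrix()
    W[d==0]=np.nan
    return W
def proj(z,P):
    K=np.array([[z['fx'],0,z['cx']],[0,z['fy'],z['cy']],[0,0,1]])
    return cv2.projectPoints(np.array(P,float).reshape(-1,1,3),z['rvec'],z['tvec'],K,None)[0].reshape(-1,2)
E
python3 - <<'E'
from h import *
s=load("scene");t=load("top")
a=cv2.resize(s['p'][120:290,290:480],None,fx=3,fy=3,interpolation=2)
b=cv2.resize(t['p'][130:240,170:480],None,fx=2.5,fy=2.5,interpolation=2)
cv2.imwrite("pics/c1.png",a[:,:,::-1]);cv2.imwrite("pics/c2.png",b[:,:,::-1])
W=cloud(t)
for (x0,x1,y0,y1) in ((215,262,145,225),(318,365,140,218),(395,465,145,230)):
    w=W[y0:y1,x0:x1]
    print(np.round(np.nanpercentile(w[...,2],[1,10,50,90,99,100]),3))
W=cloud(s)
print(W[155:160,394:398,:].round(3).reshape(-1,3)[:20])
E
```

```text
[-0.004 -0.002  0.01   0.055  0.173  0.181]
[-0.005 -0.002  0.01   0.04   0.166  0.181]
[-0.004 -0.001  0.003  0.015  0.032  0.036]
[[ 0.473  0.483  0.002]
 [   nan    nan    nan]
 [ 0.478  0.489 -0.   ]
 [ 0.48   0.492 -0.002]
 [ 0.474  0.481 -0.001]
 [ 0.544  0.29   0.183]
 [ 0.546  0.294  0.181]
 [ 0.547  0.3    0.176]
 [ 0.541  0.292  0.176]
 [ 0.544  0.291  0.178]
 [ 0.546  0.294  0.177]
 [ 0.549  0.295  0.178]
 [ 0.542  0.289  0.174]
 [ 0.546  0.287  0.177]
 [ 0.55   0.286  0.181]
 [ 0.552  0.288  0.18 ]
 [ 0.543  0.288  0.171]
 [ 0.547  0.285  0.176]
 [ 0.549  0.288  0.174]
 [ 0.552  0.289  0.175]]
```

View pics/c1.png

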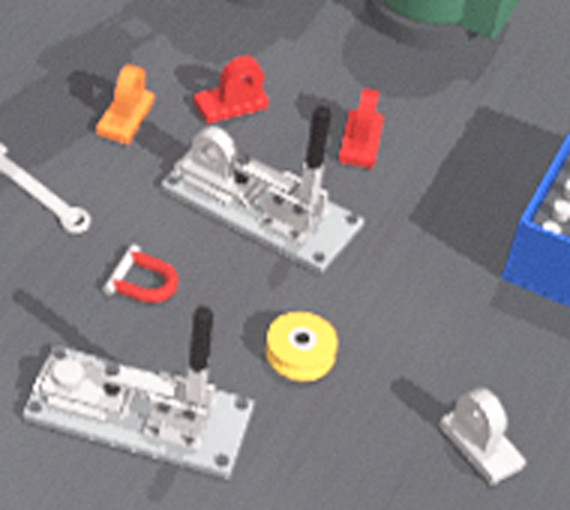

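View pics/c2.png

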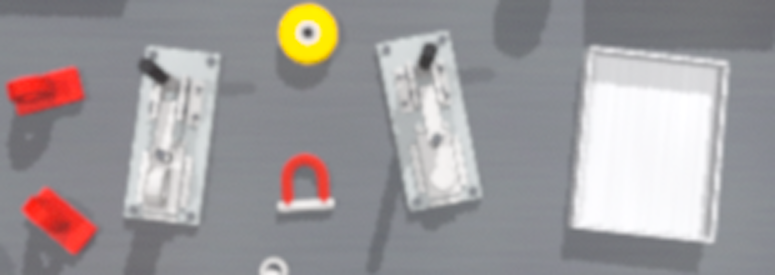

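Run:
```python
from h import *
t=load("top");s=load("scene");W=cloud(t);S=cloud(s)
allp=np.concatenate([W.reshape(-1,3),S.reshape(-1,3)]);cam=np.r_[np.zeros(256000),np.ones(256000)]
col=np.concatenate([t['p'].reshape(-1,3),s['p'].reshape(-1,3)]).astype(int)
print('floor',[np.nanmedian(X[...,2][(abs(X[...,0]-.5)<.2)&(abs(X[...,1]-.1)<.3)&(abs(X[...,2])<.008)]) for X in (W,S)])
# handle black: dark pixels z>.1
for nm,(cx,cy) in dict(A=(.5,.29),B=(.5,0.0)).items():
  for c in (0,1):
    m=(cam==c)&(abs(allp[:,0]-cx)<.15)&(abs(allp[:,1]-cy)<.12)
    h=m&(allp[:,2]>.12)&(allp[:,2]<.2)
    P=allp[h]; print(nm,c,'handle n',len(P),np.median(P,0).round(4),P.min(0).round(3),P.max(0).round(3))
# base plate light pixels in top
for nm,(x0,x1,y0,y1) in dict(A=(212,265,142,228),B=(314,368,136,220),T=(392,468,142,232)).items():
  g=t['p'][y0:y1,x0:x1].astype(int); m=(g.min(-1)>115).astype(np.uint8)
  m=cv2.morphologyEx(m,cv2.MORPH_CLOSE,np.ones((7,7)))
  c=max(cv2.findContours(m,0,1)[0],key=cv2.contourArea)
  r=cv2.minAreaRect(c); print(nm,r)
  b=cv2.boxPoints(r)+[x0,y0]
  z=.012 if nm!='T' else .03
  K=np.array([[t['fx'],0,t['cx']],[0,t['fy'],t['cy']],[0,0,1]]);Rm=R.from_rotvec(t['rvec']).as_matrix()
  ray=np.c_[b,np.ones(4)]@np.linalg.inv(K).T@Rm; C=-Rm.T@t['tvec']
  X=C+ray*((z-C[2])/ray[:,2])[:,None]
  print(X.round(4)[:,:2].tolist(),X.mean(0).round(4),[np.linalg.norm(X[i]-X[i-1]).round(3) for i in range(4)],[np.degrees(np.arctan2(*(X[i]-X[i-1])[1::-1])).round(2) for i in range(4)])
# eye plate top
for c in (0,1):
    m=(cam==c)&(abs(allp[:,0]-.46)<.08)&(abs(allp[:,1]-.29)<.06)&(allp[:,2]>.058)&(allp[:,2]<.085)
    P=allp[m];print(c,len(P),P.mean(0).round(4),P.min(0).round(3),P.max(0).round(3))
```

```text
floor [np.float64(-0.00015384172193115415), np.float64(0.001201775842509849)]
A 0 handle n 76 [0.5465 0.2898 0.173 ] [0.54  0.284 0.12 ] [0.558 0.301 0.181]
A 1 handle n 98 [0.5519 0.2881 0.1538] [0.541 0.28  0.12 ] [0.559 0.3   0.183]
B 0 handle n 59 [ 0.5674 -0.0015  0.1738] [ 0.562 -0.01   0.122] [0.579 0.007 0.181]
B 1 handle n 110 [ 0.5744 -0.0076  0.159 ] [ 0.564 -0.014  0.122] [0.581 0.006 0.183]
A ((26.0, 42.5), (85.0, 52.0), 90.0)
[[0.6218, 0.3824], [0.6248, 0.2238], [0.365, 0.2169], [0.3628, 0.3726]] [0.4936 0.2989 0.012 ] [np.float64(0.259), np.float64(0.159), np.float64(0.26), np.float64(0.156)] [np.float64(2.16), np.float64(-88.92), np.float64(-178.47), np.float64(90.8)]
B ((26.500003814697266, 41.49999237060547), (82.99998474121094, 52.99999237060547), 90.0)
[[0.6464, 0.0708], [0.6495, -0.093], [0.3935, -0.0942], [0.3912, 0.0667]] [ 0.5202 -0.0124  0.012 ] [np.float64(0.255), np.float64(0.164), np.float64(0.256), np.float64(0.161)] [np.float64(0.91), np.float64(-88.9), np.float64(-179.74), np.float64(90.82)]
T ((37.5, 44.5), (89.0, 75.0), 90.0)
[[0.628, -0.1668], [0.6323, -0.3969], [0.3616, -0.3922], [0.3585, -0.1666]] [ 0.4951 -0.2806  0.03  ] [np.float64(0.269), np.float64(0.23), np.float64(0.271), np.float64(0.226)] [np.float64(-0.05), np.float64(-88.92), np.float64(179.01), np.float64(90.78)]
0 153 [0.442  0.3035 0.0686] [0.407 0.29  0.058] [0.527 0.316 0.08 ]
1 135 [0.4554 0.3001 0.0667] [0.41  0.284 0.058] [0.533 0.319 0.081]
```

```bash
cat >> h.py <<'E'
def plan(pos,yaw=None,rotm=None,st=None):
    """tool-frame delta (mm) & rotvec to reach world pos with tool y at angle yaw (tool down)"""
    from rig import arm
    st=st or arm.read_state(); p=st['tool_pos'];T=R.from_quat(st['eef_rot'])
    if rotm is None and yaw is not None:
        y=np.array([np.cos(yaw),np.sin(yaw),0]);z=np.array([0,0,-1.]);rotm=np.c_[np.cross(y,z),y,z]
    d=T.inv().apply(np.array(pos)-p)*1000
    rv=(T.inv()*R.from_matrix(rotm)).as_rotvec() if rotm is not None else np.zeros(3)
    print('d mm',d.round(1),'norm',np.linalg.norm(d).round(1),'rv',rv.round(4)); return d,rv
E
python3 - <<'E'
from h import *
from rig import arm,imaging
st=arm.read_state();i=imaging.camera_info('wrist');Rm=R.from_rotvec(i['rvec']).as_matrix();C=-Rm.T@i['tvec']
T=R.from_quat(st['eef_rot']).as_matrix()
print(i['fx'],i['cx'],i['cy'],'cam in tool',T.T@(C-st['tool_pos']),'axes in tool\n',(T.T@Rm.T).round(3))
plan([.42,.3,.38],np.radians(83))
E
```

```text
310.17047373537656 319.56038372736094 199.25264267624863 cam in tool [ 0.08222352 -0.00154627 -0.14537272] axes in tool
 [[-0.    -0.954 -0.298]
 [ 1.     0.    -0.001]
 [ 0.001 -0.298  0.954]]
d mm [-308.5 -236.  -140.9] norm 413.2 rv [-0.0014 -0.     -0.1877]
```

Emit:
apply_moves(delta_pos=[[-40,-29,-8],[-40,-29,-8],[-40,-29,-8],[-40,-29,-8],[-40,-29,-8],[-40,-29,-7],[-39,-29,-7],[-39,-30,-7]], dr=[[0,0,0],[0,0,0],[0,0,0],[0,0,0],[0,0,0],[0,0,0],[0,0,0],[0,0,-0.094]], fingers=[1,1,1,1,1,1,1,1])

```text
time_s: 1.1
tool_pos: [0.4306, 0.2987, 0.3006]
eef_rot: [0.107, 0.994, -0.0, -0.0]
wrist_force: [1.3, 0.4, -0.2]
finger_gap: 0.0872
```

Emit:
apply_moves(delta_pos=[[0,0,0],[0,0,0],[0,0,0]], dr=[[0,0,-0.094],[0,0,0],[0,0,0]], fingers=[1,1,1])

```text
time_s: 1.48
tool_pos: [0.4294, 0.3008, 0.3002]
eef_rot: [0.061, 0.998, -0.0, -0.0]
wrist_force: [-0.7, 1.0, -1.0]
finger_gap: 0.0871
```

```bash
cat > snap.py <<'E'
import sys
from h import *
from rig import arm,imaging
n=sys.argv[1];out=sys.argv[2]
i=imaging.camera_info(n);p,d=imaging.read_camera(n)
np.savez(out+'.npz',p=p,d=d,**{k:np.array(v) for k,v in i.items()})
cv2.imwrite(f'pics/{out}.png',p[:,:,::-1])
E
python3 snap.py wrist w1
```

```text
(no output)
```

View pics/w1.png

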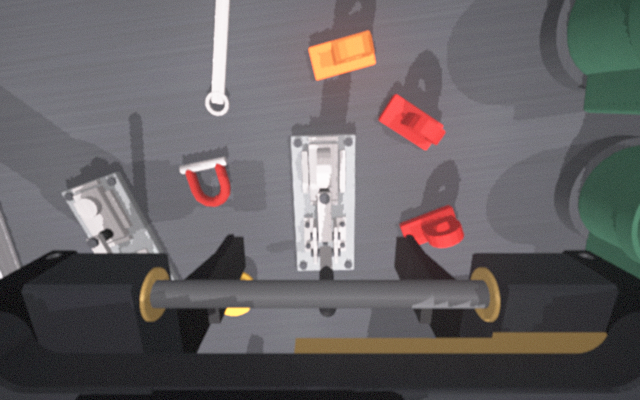

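Run:
```python
from h import *
z=load('w1');W=cloud(z)
a=cv2.resize(z['p'][125:280,270:380],None,fx=5,fy=3.8,interpolation=2)
a=cv2.resize(z['p'][125:275,270:380],None,fx=4,fy=4,interpolation=2)
cv2.imwrite("pics/w1c.png",a[:,:,::-1])
# plate top points of eye
m=(W[...,2]>.055)&(W[...,2]<.08)&(abs(W[...,0]-.45)<.06)&(abs(W[...,1]-.3)<.05)
P=W[m];v,u=np.nonzero(m);print(len(P),u.min(),u.max(),v.min(),v.max(),P.mean(0).round(4))
# rows: edges
for r in range(140,200,4):
    q=(W[r,295:355]*1000).round(0);print(r,' '.join(f"{x[2]:.0f}" for x in q[::2]))
```

```text
1034 313 331 151 229 [0.4532 0.3015 0.065 ]
140 13 15 nan 12 13 12 11 20 21 20 21 20 21 21 21 20 21 20 20 20 20 21 12 11 13 nan 15 15 14 11
144 16 16 16 15 13 13 13 25 24 24 25 25 25 25 26 27 26 26 24 26 26 25 13 12 11 15 16 14 16 14
148 11 13 12 12 11 12 11 26 27 27 27 30 31 32 32 32 32 33 27 27 26 27 12 13 14 12 12 13 11 14
152 12 12 12 12 20 22 15 26 25 27 26 60 60 62 61 59 59 60 26 28 27 25 20 20 22 13 13 13 13 11
156 13 12 13 13 21 21 19 26 26 26 27 65 68 66 67 66 67 68 27 27 28 27 18 21 21 11 12 13 11 13
160 13 12 12 13 20 20 20 27 27 27 27 71 72 72 71 70 71 71 25 28 26 26 20 22 19 13 13 12 12 13
164 11 12 13 14 20 20 19 26 26 26 27 74 75 75 75 74 73 73 25 26 27 25 19 21 19 13 13 13 12 12
168 11 12 14 14 20 20 20 26 27 27 26 75 75 75 75 75 73 76 77 27 25 26 19 20 21 13 13 11 12 13
172 13 13 11 12 20 19 19 25 27 26 27 75 77 75 76 77 76 77 77 24 26 26 20 20 22 13 11 13 12 12
176 13 13 13 13 20 20 20 11 25 25 25 75 77 76 77 75 75 77 75 26 26 27 18 20 nan 12 11 13 13 12
180 12 12 13 13 20 21 20 13 26 27 26 76 76 74 75 75 74 76 75 27 27 25 18 20 20 12 12 12 11 11
184 12 13 12 12 20 20 21 10 27 26 27 71 72 71 71 70 70 71 71 27 26 26 16 19 20 12 12 11 12 13
188 13 14 13 13 21 21 19 11 27 27 27 26 27 32 35 35 32 26 26 26 27 27 16 20 20 11 12 13 12 13
192 11 12 12 12 20 20 21 12 27 25 26 26 53 52 52 52 52 53 26 27 25 27 11 12 11 13 12 11 12 13
196 13 12 11 13 12 11 13 13 25 26 26 25 56 61 62 62 62 57 25 27 25 26 13 12 14 13 12 14 12 12
```

View pics/w1c.png

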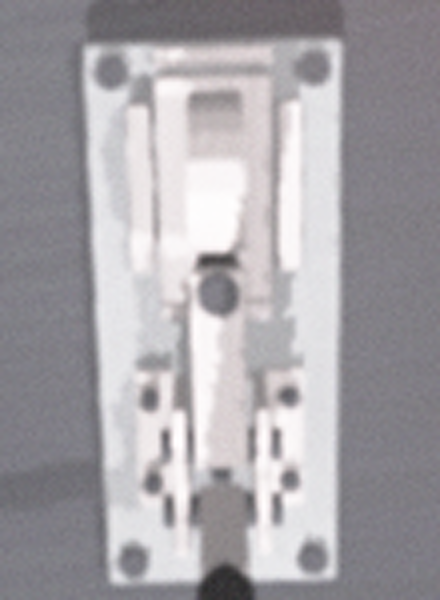

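```bash
cat > est.py <<'E'
from h import *
import sys
z=load(sys.argv[1]);W=cloud(z)
box=(abs(W[...,0]-.47)<.16)&(abs(W[...,1]-.295)<.07)
m=box&(W[...,2]>.007)
# base plate rect from points above bench, connected
mm=cv2.morphologyEx(m.astype(np.uint8),cv2.MORPH_OPEN,np.ones((3,3)))
n,l,st,_=cv2.connectedComponentsWithStats(mm);k=1+np.argmax(st[1:,4]);pl=(l==k)
b=pl&(W[...,2]<.017)
P=W[b][:,:2].astype(np.float32);r=cv2.minAreaRect(P);print('base rect',r)
def fit(mask,nm):
    P=W[mask];rr=cv2.minAreaRect(P[:,:2].astype(np.float32));print(nm,len(P),P.mean(0).round(4),'rect',np.round(rr[0],4),np.round(rr[1],4),round(rr[2],2))
    return P
x=W[...,0]
e=fit(pl&(W[...,2]>.066)&(x<.47),'eye plate')
f=fit(pl&(W[...,2]>.0235)&(W[...,2]<.0285)&(x<.52),'foot')
# edges per slice of eye plate & foot & base, line fit of mid y
for nm,mk,lo,hi in (('plate',pl&(W[...,2]>.066)&(x<.47),0,1),('base',b,0,1),('foot',pl&(W[...,2]>.0235)&(W[...,2]<.0285)&(x<.47),0,1)):
    xs=[];ys=[];ws=[]
    for row in range(400):
        q=W[row][mk[row]]
        if len(q)>5: xs.append(q[:,0].mean());ys.append((q[:,1].max()+q[:,1].min())/2);ws.append(np.ptp(q[:,1]))
    c=np.polyfit(xs,ys,1);print(nm,'slope deg',np.degrees(np.arctan(c[0])).round(2),'y at .43,.55',np.polyval(c,[.43,.55]).round(4),'w',np.median(ws).round(4),'x',np.min(xs).round(4),np.max(xs).round(4))
E
python3 est.py w1
```

```text
base rect ((0.4945765435695648, 0.29744163155555725), (0.09008896350860596, 0.21007102727890015), 84.36863708496094)
eye plate 69070 [0.403  0.2949 0.3751] rect [0.4181 0.2926] [0.1426 0.0573] 82.95
foot 880 [0.4374 0.3023 0.0262] rect [0.4552 0.3007] [0.0389 0.11  ] 83.87
plate slope deg 11.17 y at .43,.55 [0.3028 0.3265] w 0.1358 x 0.3939 0.4478
base slope deg -6.22 y at .43,.55 [0.3043 0.2912] w 0.0875 x 0.3916 0.5965
foot slope deg -7.6 y at .43,.55 [0.3035 0.2875] w 0.0376 x 0.4008 0.4684
```

```bash
sed -i 's/(W\[...,2\]>.066)/(W[...,2]>.066)\&(W[...,2]<.085)/g' est.py; python3 est.py w1
python3 - <<'E'
from h import *
plan([.508,.2945,.155],np.radians(83.5))
E
```

```text
base rect ((0.4945765435695648, 0.29744163155555725), (0.09008896350860596, 0.21007102727890015), 84.36863708496094)
eye plate 457 [0.4275 0.3043 0.0735] rect [0.428  0.3041] [0.0179 0.0409] 84.9
foot 880 [0.4374 0.3023 0.0262] rect [0.4552 0.3007] [0.0389 0.11  ] 83.87
plate slope deg -4.82 y at .43,.55 [0.304  0.2939] w 0.0169 x 0.41 0.4478
base slope deg -6.22 y at .43,.55 [0.3043 0.2912] w 0.0875 x 0.3916 0.5965
foot slope deg -7.6 y at .43,.55 [0.3035 0.2875] w 0.0376 x 0.4008 0.4684
d mm [-78.8   3.4 145.2] norm 165.3 rv [-0.0004 -0.0004 -0.0087]
```

Emit:
apply_moves(delta_pos=[[-40,2,0],[-39,1,0],[0,0,20],[0,0,40],[0,0,45],[0,0,40],[0,0,0],[0,0,0]], dr=[[0,0,-0.017],[0,0,0],[0,0,0],[0,0,0],[0,0,0],[0,0,0],[0,0,0],[0,0,0]], fingers=[-1,-1,-1,-1,-1,-1,-1,-1])

```text
time_s: 2.52
tool_pos: [0.5094, 0.2949, 0.1571]
eef_rot: [0.052, 0.999, 0.0, 0.001]
wrist_force: [0.0, -0.3, 0.9]
finger_gap: 0.0151
```

```bash
python3 snap.py scene s2; python3 -c "
from h import *
z=load('s2');cv2.imwrite('pics/s2c.png',cv2.resize(z['p'][80:230,290:480],None,fx=4,fy=4,interpolation=2)[:,:,::-1])"
```

```text
(no output)
```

View pics/s2c.png

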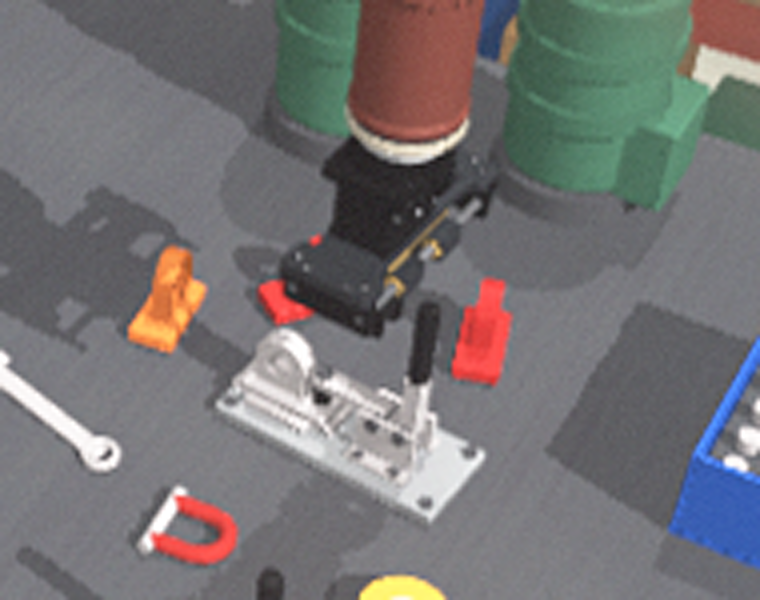

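Emit:
apply_moves(delta_pos=[[-10,0,0],[-12,0,0],[-12,0,0],[-12,0,0],[-12,0,0],[-12,0,0],[-12,0,0],[0,0,0]], dr=[[0,0,0],[0,0,0],[0,0,0],[0,0,0],[0,0,0],[0,0,0],[0,0,0],[0,0,0]], fingers=[-1,-1,-1,-1,-1,-1,-1,-1])

```text
time_s: 3.58
tool_pos: [0.5918, 0.2846, 0.1555]
eef_rot: [0.053, 0.999, -0.0, 0.001]
wrist_force: [0.3, 0.0, -0.3]
finger_gap: 0.0005
```

```bash
python3 snap.py scene s3; python3 -c "
from h import *
z=load('s3');cv2.imwrite('pics/s3c.png',cv2.resize(z['p'][80:230,290:480],None,fx=4,fy=4,interpolation=2)[:,:,::-1])"
```

```text
(no output)
```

View pics/s3c.png

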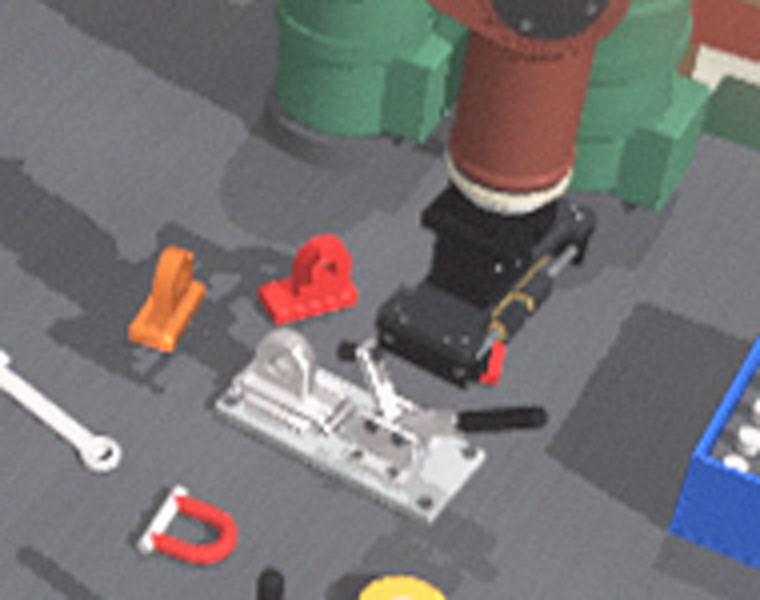

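Run:
```python
from h import *
plan([.42,.3045,.23],np.radians(84))
z=load('s3');W=cloud(z)
m=(W[...,2]>.03)&(W[...,2]<.14)&(W[...,0]>.47)&(W[...,0]<.72)&(abs(W[...,1]-.29)<.06)
P=W[m]
for a in np.arange(.03,.13,.01):
    q=P[(P[:,2]>a)&(P[:,2]<a+.01)]
    if len(q):print(round(a,2),len(q),q[:,0].min().round(3),q[:,0].max().round(3),q[:,1].min().round(3),q[:,1].max().round(3))
# tray
t=load('top');W=cloud(t)
m=np.zeros((400,640),bool);m[140:235,390:470]=1
r=m&(W[...,2]>.024)&(W[...,2]<.037);P=W[r];print(len(P),cv2.minAreaRect(P[:,:2].astype(np.float32)))
f=m&(t['p'].min(-1)>170);P=W[f];print(len(P),cv2.minAreaRect(P[:,:2].astype(np.float32)),np.nanpercentile(P[:,2],[5,50,95]))
z=load('s3');W=cloud(z);
r=(W[...,2]>.026)&(W[...,2]<.036)&(W[...,0]>.33)&(W[...,0]<.66)&(W[...,1]<-.15)&(W[...,1]>-.4);P=W[r];print(len(P),cv2.minAreaRect(P[:,:2].astype(np.float32)),P.mean(0))
```

```text
d mm [172.1   1.3 -74.6] norm 187.6 rv [-0.0005  0.0004 -0.0012]
0.03 42 0.473 0.564 0.27 0.312
0.04 40 0.508 0.562 0.272 0.31
0.05 95 0.51 0.573 0.269 0.316
0.06 43 0.517 0.583 0.282 0.306
0.07 47 0.512 0.601 0.278 0.306
0.08 46 0.491 0.615 0.279 0.305
0.09 49 0.479 0.618 0.277 0.306
0.1 57 0.48 0.639 0.273 0.305
0.11 35 0.499 0.657 0.275 0.3
0.12 30 0.634 0.657 0.274 0.296
427 ((0.4915545582771301, -0.28120118379592896), (0.1708127111196518, 0.22031119465827942), 84.63641357421875)
4218 ((0.49526357650756836, -0.29108476638793945), (0.17759184539318085, 0.23903048038482666), 81.13595581054688) [0.00011099 0.00431767 0.02899369]
531 ((0.4916415214538574, -0.28141504526138306), (0.17261694371700287, 0.22308605909347534), 84.6255111694336) [ 0.49509497 -0.2871392   0.03015404]
```

Emit:
apply_moves(delta_pos=[[40,0,-30],[44,0,-30],[44,1,-15],[44,0,0],[0,0,0],[0,0,0]], dr=[[0,0,0],[0,0,0],[0,0,0],[0,0,0],[0,0,0],[0,0,0]], fingers=[-1,-1,1,1,1,1])

```text
time_s: 4.38
tool_pos: [0.4197, 0.3045, 0.2309]
eef_rot: [0.052, 0.999, 0.0, 0.0]
wrist_force: [0.1, -0.4, 0.0]
finger_gap: 0.0324
```

```bash
python3 snap.py wrist w2; python3 est.py w2
python3 - <<'E'
from h import *
W=cloud(load('w2'))
m=(W[...,2]>.07)&(W[...,2]<.13)&(W[...,0]>.46)&(W[...,0]<.56)&(abs(W[...,1]-.295)<.025)
P=W[m]
for a in np.arange(.07,.13,.01):
    q=P[(P[:,2]>a)&(P[:,2]<a+.01)]
    if len(q):print(round(a,2),len(q),np.percentile(q[:,0],[0,5,50,100]).round(3),q[:,1].min().round(3),q[:,1].max().round(3))
E
```

```text
base rect ((0.4764147102832794, 0.2993539273738861), (0.09006872773170471, 0.17362987995147705), 84.3230972290039)
eye plate 647 [0.4266 0.3042 0.0735] rect [0.4282 0.304 ] [0.0178 0.0404] 84.55
foot 1356 [0.4411 0.3026 0.0262] rect [0.4592 0.301 ] [0.04   0.1189] 84.3
plate slope deg -5.31 y at .43,.55 [0.3039 0.2927] w 0.0171 x 0.4093 0.448
base slope deg -7.16 y at .43,.55 [0.3042 0.2891] w 0.0875 x 0.3909 0.5608
foot slope deg -7.74 y at .43,.55 [0.3036 0.2873] w 0.0387 x 0.4003 0.4696
0.1 33 [0.534 0.535 0.546 0.549] 0.287 0.302
0.11 146 [0.533 0.535 0.538 0.548] 0.284 0.302
```

View pics/w2.png

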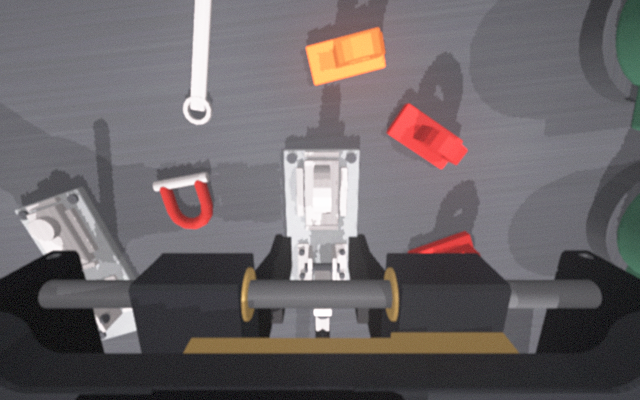

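Run:
```python
from h import *
z=load('w2');print(proj(z,[[.485,.297,.095],[.49,.285,.1],[.51,.295,.1],[.53,.293,.1]]).round(0))
s=load('s3');print(proj(s,[[.485,.297,.095],[.44,.302,.076],[.51,.295,.11]]).round(0))
W=cloud(s)
m=(W[...,2]>.08)&(W[...,2]<.13)&(W[...,0]>.47)&(W[...,0]<.53)&(abs(W[...,1]-.29)<.03)
v,u=np.nonzero(m)
for a,b in list(zip(u,v))[::8]: print(a,b,W[b,a].round(3),s['p'][b,a])
z=load('w2');cv2.imwrite('pics/w2c.png',cv2.resize(z['p'][140:345,260:390],None,fx=3,fy=3,interpolation=2)[:,:,::-1])
```

```text
[[321. 256.]
 [309. 264.]
 [321. 281.]
 [321. 298.]]
[[376. 168.]
 [364. 167.]
 [383. 168.]]
375 166 [0.48  0.299 0.102] [65 62 61]
375 167 [0.48  0.3   0.096] [58 54 53]
383 167 [0.508 0.296 0.114] [88 86 90]
380 168 [0.501 0.292 0.109] [216 208 208]
376 169 [0.489 0.287 0.103] [54 51 50]
384 169 [0.512 0.298 0.105] [74 71 73]
382 170 [0.508 0.292 0.104] [212 206 206]
384 171 [0.512 0.3   0.095] [155 148 148]
381 173 [0.507 0.29  0.092] [169 163 163]
383 174 [0.513 0.293 0.088] [255 252 251]
382 176 [0.514 0.284 0.087] [163 156 159]
```

View pics/w2c.png

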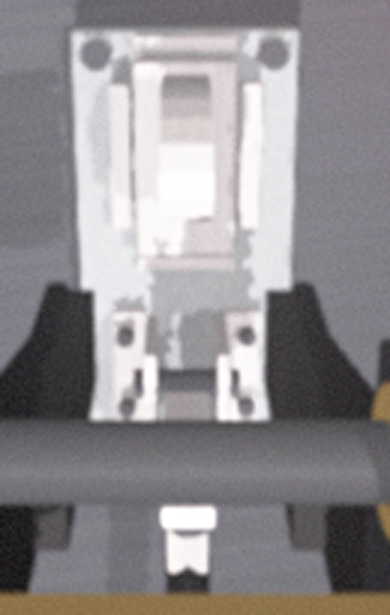

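Run:
```python
from h import *
plan([.4290,.304,.051],np.radians(84.3))
```

```text
d mm [ -8.8   0.7 179.7] norm 179.9 rv [ 0.0001  0.0005 -0.0061]
```

Emit:
apply_moves(delta_pos=[[-9,1,20],[0,0,40],[0,0,40],[0,0,30],[0,0,20],[0,0,15],[0,0,15],[0,0,0]], dr=[[0,0,-0.006],[0,0,0],[0,0,0],[0,0,0],[0,0,0],[0,0,0],[0,0,0],[0,0,0]], fingers=[1,1,1,1,1,1,1,1])

```text
time_s: 5.42
tool_pos: [0.4282, 0.3041, 0.0496]
eef_rot: [0.05, 0.999, -0.001, -0.001]
wrist_force: [-0.2, -0.1, 0.5]
finger_gap: 0.0872
```

Emit:
apply_moves(delta_pos=[[0,0,0],[0,0,0],[0,0,0],[0,0,0],[0,0,0],[0,0,0],[0,0,0],[0,0,0]], dr=[[0,0,0],[0,0,0],[0,0,0],[0,0,0],[0,0,0],[0,0,0],[0,0,0],[0,0,0]], fingers=[-1,-1,-1,-1,-1,-1,-1,-1])

```text
time_s: 6.42
tool_pos: [0.4285, 0.3049, 0.0506]
eef_rot: [0.049, 0.999, 0.0, 0.0]
wrist_force: [-0.9, 0.9, 0.2]
finger_gap: 0.0177
```

Emit:
apply_moves(delta_pos=[[0,0,-4],[0,0,-6],[0,0,-8],[0,0,-8],[0,0,0]], dr=[[0,0,0],[0,0,0],[0,0,0],[0,0,0],[0,0,0]], fingers=[-1,-1,-1,-1,-1])

```text
time_s: 7.05
tool_pos: [0.4289, 0.305, 0.0775]
eef_rot: [0.049, 0.999, 0.001, 0.001]
wrist_force: [-0.2, 0.0, -4.3]
finger_gap: 0.0179
```

```bash
python3 snap.py scene s4; python3 -c "
from h import *
z=load('s4');cv2.imwrite('pics/s4c.png',cv2.resize(z['p'][80:230,290:480],None,fx=4,fy=4,interpolation=2)[:,:,::-1])"
```

```text
(no output)
```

View pics/s4c.png

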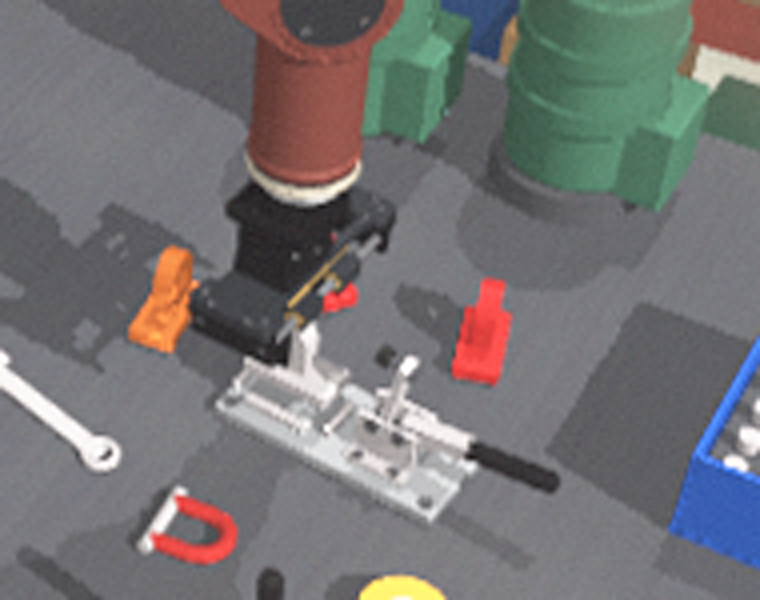

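Emit:
apply_moves(delta_pos=[[6,0,-10],[6,0,-20],[0,0,-40],[0,0,-50],[0,0,-50],[0,0,-30],[0,0,0]], dr=[[0,0,0],[0,0,0],[0,0,0],[0,0,0],[0,0,0],[0,0,0],[0,0,0]], fingers=[-1,-1,-1,-1,-1,-1,-1])

```text
time_s: 7.98
tool_pos: [0.4171, 0.3065, 0.2789]
eef_rot: [0.049, 0.999, 0.002, 0.001]
wrist_force: [-0.3, 0.7, -6.3]
finger_gap: 0.0178
```

Run:
```python
from h import *
plan([.4806,-.2803,.28],np.radians(84.6))
```

```text
d mm [-121.1 -577.7   -2.9] norm 590.2 rv [ 0.0035  0.0026 -0.0045]
```

Emit:
apply_moves(delta_pos=[[-3,-12,0],[-5,-25,0],[-8,-38,0],[-8,-40,0],[-9,-42,0],[-9,-42,0],[-9,-42,0],[-9,-42,0]], dr=[[0,0,0],[0,0,0],[0,0,0],[0,0,0],[0,0,0],[0,0,0],[0,0,0],[0,0,0]], fingers=[-1,-1,-1,-1,-1,-1,-1,-1])

```text
time_s: 8.98
tool_pos: [0.4471, 0.0149, 0.2754]
eef_rot: [0.05, 0.999, -0.0, -0.001]
wrist_force: [0.9, 0.9, -4.6]
finger_gap: 0.0176
```

Emit:
apply_moves(delta_pos=[[-9,-42,0],[-9,-42,0],[-9,-42,0],[-9,-42,0],[-9,-42,0],[-8,-40,0],[-5,-30,0],[-3,-15,0]], dr=[[0,0,0],[0,0,0],[0,0,0],[0,0,0],[0,0,0],[0,0,0],[0,0,0],[0,0,0]], fingers=[-1,-1,-1,-1,-1,-1,-1,-1])

```text
time_s: 9.98
tool_pos: [0.4772, -0.2845, 0.2755]
eef_rot: [0.052, 0.999, -0.0, -0.001]
wrist_force: [-0.4, 1.7, -4.7]
finger_gap: 0.0178
```

Emit:
apply_moves(delta_pos=[[0,0,0],[0,0,0]], dr=[[0,0,0],[0,0,0]], fingers=[-1,-1])

```text
time_s: 10.22
tool_pos: [0.4789, -0.2811, 0.276]
eef_rot: [0.05, 0.999, 0.0, -0.001]
wrist_force: [0.9, 0.8, -4.7]
finger_gap: 0.0175
```

```bash
python3 snap.py wrist w5
python3 - <<'E'
from h import *
plan([.4806,-.2803,.09],np.radians(84.6))
E
```

```text
d mm [ -1.4   0.3 186.1] norm 186.2 rv [ 0.001  -0.0006 -0.0043]
```

View pics/w5.png

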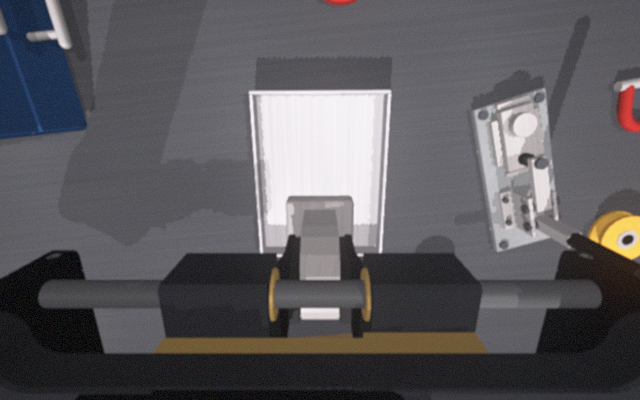

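Emit:
apply_moves(delta_pos=[[-1,0,20],[0,0,35],[0,0,40],[0,0,40],[0,0,30],[0,0,20],[0,0,0],[0,0,0]], dr=[[0,0,0],[0,0,0],[0,0,0],[0,0,0],[0,0,0],[0,0,0],[0,0,0],[0,0,0]], fingers=[-1,-1,-1,-1,-1,-1,-1,-1])

```text
time_s: 11.28
tool_pos: [0.4816, -0.2817, 0.0928]
eef_rot: [0.049, 0.999, -0.0, 0.001]
wrist_force: [0.5, -0.3, -5.3]
finger_gap: 0.0174
```

```bash
python3 snap.py wrist w6
python3 - <<'E'
from h import *
for n in('w5','w6'):
    z=load(n);W=cloud(z)
    for v in range(190,250,8): print(n,v,*(W[v,[300,345]]*1000).round(0).tolist())
E
```

```text
w5 190 [510.0, -313.0, 4.0] [516.0, -251.0, 4.0]
w5 198 [449.0, -291.0, 247.0] [452.0, -265.0, 245.0]
w5 206 [452.0, -291.0, 251.0] [455.0, -266.0, 252.0]
w5 214 [457.0, -292.0, 252.0] [460.0, -266.0, 252.0]
w5 222 [463.0, -293.0, 250.0] [464.0, -266.0, 253.0]
w5 230 [467.0, -293.0, 252.0] [470.0, -267.0, 251.0]
w5 238 [468.0, -293.0, 261.0] [469.0, -268.0, 265.0]
w5 246 [459.0, -290.0, 291.0] [470.0, -268.0, 272.0]
w6 190 [463.0, -297.0, 4.0] [467.0, -262.0, 4.0]
w6 198 [452.0, -292.0, 62.0] [455.0, -266.0, 63.0]
w6 206 [455.0, -292.0, 68.0] [457.0, -266.0, 69.0]
w6 214 [459.0, -292.0, 70.0] [462.0, -267.0, 69.0]
w6 222 [465.0, -293.0, 68.0] [468.0, -267.0, 67.0]
w6 230 [471.0, -294.0, 67.0] [473.0, -267.0, 68.0]
w6 238 [471.0, -293.0, 78.0] [472.0, -268.0, 81.0]
w6 246 [461.0, -290.0, 108.0] [473.0, -269.0, 88.0]
```

View pics/w6.png

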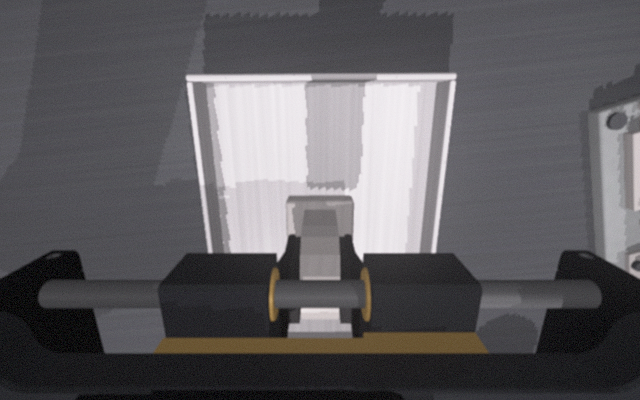

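Emit:
apply_moves(delta_pos=[[0,0,15],[0,0,15],[0,0,10],[0,0,4],[0,0,2],[0,0,1],[0,0,0],[0,0,0]], dr=[[0,0,0],[0,0,0],[0,0,0],[0,0,0],[0,0,0],[0,0,0],[0,0,0],[0,0,0]], fingers=[-1,-1,-1,-1,-1,-1,-1,-1])

```text
time_s: 12.32
tool_pos: [0.4811, -0.2814, 0.0448]
eef_rot: [0.049, 0.999, -0.0, 0.0]
wrist_force: [-0.0, 0.1, -4.8]
finger_gap: 0.0175
```

Emit:
apply_moves(delta_pos=[[0,0,1],[0,0,1],[0,0,0]], dr=[[0,0,0],[0,0,0],[0,0,0]], fingers=[-1,-1,-1])

```text
time_s: 12.7
tool_pos: [0.4809, -0.2814, 0.0426]
eef_rot: [0.049, 0.999, 0.0, 0.0]
wrist_force: [-0.8, 1.1, -2.3]
finger_gap: 0.0176
```

Contact is beginning (weight partly carried); another half millimetre or so.

Emit:
apply_moves(delta_pos=[[0,0,0.5],[0,0,0]], dr=[[0,0,0],[0,0,0]], fingers=[-1,-1])

```text
time_s: 12.95
tool_pos: [0.481, -0.2814, 0.0426]
eef_rot: [0.049, 0.999, 0.0, 0.0]
wrist_force: [-2.9, 2.0, 6.0]
finger_gap: 0.0174
```

Seated. Release and retreat.

Emit:
apply_moves(delta_pos=[[0,0,0],[0,0,0],[0,0,0],[0,0,0],[0,0,0],[0,0,0],[0,0,0],[0,0,0]], dr=[[0,0,0],[0,0,0],[0,0,0],[0,0,0],[0,0,0],[0,0,0],[0,0,0],[0,0,0]], fingers=[0.1,0.1,0.1,0.1,0.1,0.1,0.1,0.1])

```text
time_s: 13.95
tool_pos: [0.4809, -0.2813, 0.0421]
eef_rot: [0.049, 0.999, 0.0, -0.0]
wrist_force: [0.3, -0.2, 0.1]
finger_gap: 0.0479
```

Emit:
apply_moves(delta_pos=[[0,0,-10],[0,0,-25],[0,0,-40],[0,0,-50],[0,0,-50],[20,0,-25],[30,0,0],[0,0,0]], dr=[[0,0,0],[0,0,0],[0,0,0],[0,0,0],[0,0,0],[0,0,0],[0,0,0],[0,0,0]], fingers=[0.1,0.1,0.1,0.1,0.1,0.1,0.1,0.1])

```text
time_s: 14.95
tool_pos: [0.4296, -0.277, 0.2429]
eef_rot: [0.05, 0.999, 0.001, 0.001]
wrist_force: [1.0, -0.3, -0.2]
finger_gap: 0.0479
```

```bash
python3 snap.py wrist w7; python3 snap.py scene s7
python3 - <<'E'
from h import *
W=cloud(load('w7'))
b=(abs(W[...,0]-.49)<.08)&(abs(W[...,1]+.281)<.06)
for lo,hi in((.014,.022),(.056,.075)):
    P=W[b&(W[...,2]>lo)&(W[...,2]<hi)];print(len(P),P.mean(0).round(4),P[:,2].max().round(4),cv2.minAreaRect(P[:,:2].astype(np.float32)))
E
```

```text
1118 [ 0.4916 -0.2839  0.0181] 0.022 ((0.49228984117507935, -0.2842969298362732), (0.039596207439899445, 0.08057942241430283), 84.98445892333984)
543 [ 0.4774 -0.2831  0.0648] 0.0703 ((0.480913370847702, -0.28345704078674316), (0.01723605766892433, 0.04211121052503586), 84.64772033691406)
```

View pics/s7.png

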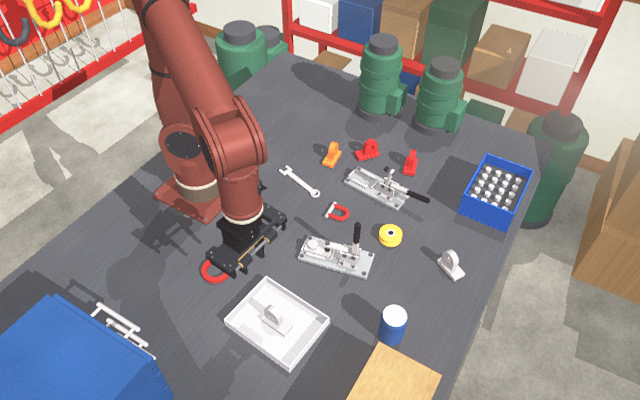

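View pics/w7.png

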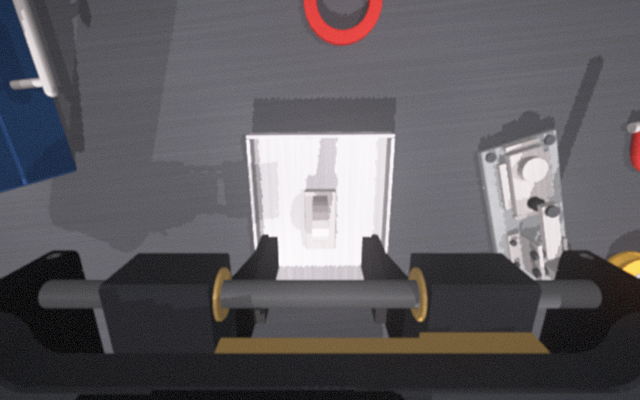

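Scene view: the eye stands in the tray at (272,317) with its foot flat (foot top 18 mm, plate top about 68 mm). Its jig's handle lies back at (418,197) with the clamp open, and the other handle is upright at (356,235). The gripper touches nothing.

```bash
python3 -c "
from rig import arm
print(arm.job_done())"
```

```text
the job is handed in; nothing more can be done
None
```

The lifting eye now stands flat in the tray, its jig's clamp is thrown fully open, and the job was handed in at about 15 s of the 51 s allowed.

- **Clamp:** I pushed the eye jig's handle back with the closed fingers until the spring threw it to its stop. In the last scene picture the handle lies back and the clamp is open.
- **Lift and placing:** I gripped the upright plate (measured 17.7 mm between the fingers) and carried it over the other jig. I set it down 1–2 mm at a time until it seated; the wrist force reading at touchdown was about 6 N. The fingers were then opened and the arm drawn back clear.
- **Last checks:** The foot's top measured 18 mm and the plate's top about 68 mm above the bench, which fits an eye standing flat on the tray floor. It sits within about 3 mm of the tray's centre. The other jig's handle is still upright, and the look-alikes were not touched.

One check disagreed. The picture taken right after the push showed the clamp's pad low, near the foot's end. Later pictures showed the arm further back, so I took that picture to be mid-swing. To be safe I still shifted the eye 12 mm away from the clamp as I lifted it. None of the last checks failed.

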